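# Take the twist-lock hood off a cuvette carrier

## Task

Take the blue hood off the cuvette carrier and set it upright, wholly on the round dark mat; put it down, do not drop it. The carrier clings to the inside of the hood until the hood has been given a quarter turn (either way) by the fin on its top, so turn it before you lift: the carrier must stay seated in its dock. Leave the green hood where it is.

Things in the scene. Friction and masses are not known exactly. Their poses are not given: they have to be found in the camera images.
- hood_blue: Blue hood: upside-down round cup, 90 mm wide, top 68 mm above its origin (centre of the underside). Grip fin on top: 12 mm thick (y), 56 long (x), 68 to 104 mm up, white line on its edge. Fin along carrier's x (start, within 12 deg): inner ledges hook the carrier's lugs after 4 mm of lift. Fin 60 to 120 deg across it: free. Turns easily in place; 3 mm side play; rise 70 mm to clear. 0.2 kg.
- carrier_blue: Aluminium turret with four cuvettes, hidden under the blue hood; 68 mm high, 0.25 kg, lugs along +x and -x. Origin: centre of the underside of its 50 mm square foot, which sits loosely in a recess 11 mm deep in a fixed grey dock plate (120 mm square, 16 high, white marks along the carrier's x) and so cannot turn. The hood rests on the dock's top, 11 mm above this origin.
- mat: Fixed round dark rubber mat on the white tiles, 140 mm in diameter, 4 mm thick. Origin: centre of its underside.
- hood_green: Hood of the same shape in green, over another carrier in a dock of its own; not to be disturbed. Same origin and axes as the blue one.
There are look-alikes about, which are no part of the job. What is meant by the mat is not turquoise, and is the larger of those in its own colour.

How it is judged:
At the end, for the whole second after the job is handed in: The blue hood stands upright (within 8 degrees) and at rest on the mat, its centre within 26 mm of the mat's centre; its carrier is still seated in the dock (within 10 mm of its start, upright within 8 degrees); the green hood is within 20 mm of its start (horizontal distance between hood_blue and mat below 0.026 m and z of hood_blue in the frame of mat below 0.009 m and angle between each of hood_blue, carrier_blue's own z axis and vertical below 0.15 rad and linear speed of hood_blue below 0.02 m/s and distance of carrier_blue from where it was at the start of the episode below 0.01 m and distance of hood_green from where it was at the start of the episode below 0.02 m); the robot touches nothing.
It fails at once if the carrier is pulled up or out of its dock (moved more than 10 mm) (distance of carrier_blue from where it was at the start of the episode above 0.01 m).
It fails at once if the green hood is disturbed (moved more than 20 mm) (distance of hood_green from where it was at the start of the episode above 0.02 m).
It fails at once if the blue hood is dropped (not held while more than 50 mm above the table) (height (world z) of hood_blue above 0.05 m and contact force between the fingers and hood_blue below 0.05 N).
It also fails if it takes over 48 s, if anything falls off the work surface, if the arm or the gripper's body presses on something with over 40 N, if the wrist force passes 120 N, or if a joint passes its speed limit or range.

## Robot

A 6-joint arm with a two-finger parallel gripper is mounted at the origin on the work surface. World frame = base frame: x ahead of the robot, y to its left, z up, the work surface at z = 0. Lengths are in m, angles in rad, forces in N, time in s.
With the tool pointing down it reaches from about 0.375 to 0.975 m from the base axis. Payload 3.8 kg.
Tool frame: the origin (TCP) lies on the centre line of the jaws, within the pads' length; the fingertips stand 25 mm ahead of it and the grasp point (between the pads) lies 6 mm ahead of it; z points along the fingers, y is the line along which they close (so a half turn about z gives the same grasp; the last joint's range is limited). The gripper opens to 85 mm and grips with 20 to 120 N. Pads are 22 mm wide; open, the fingers measure 114 mm over their backs; the gripper's body (76 mm by 85 mm) begins 54 mm behind the grasp point. The pads swing forward as they close: fully open they stand 13 mm farther back than shut.
Start: joints at [-1.142, 0.264, 1.604, -0, 1.274, -0.037], TCP at [0.303, -0.603, 0.256] pointing down, gripper open.
Joint ranges: [-2.63, 2.63], [-0.94, 2.18], [0.31, 2.57], [-1.31, 4.45], [0, 2.66], [-2.55, 2.55]. Speed limits (rad/s): [2.57, 2.57, 3.14, 3.14, 3.14, 3.14].

## Interface

Orientations are given as a rotation vector (axis times angle).
In Python, from workcell import bot gives the robot as it stands. The module is installed in compiled form; this text tells all that it offers.
- The arm moves only by the tool play_rows, never from a script. Its argument "commands" is a list that holds one entry, the list of rows, each a list of 7 numbers: the shift along the tool's x, y, z as a fraction of full scale, then the turn, a rotation vector about the tool's x, y, z as a fraction of full scale, then the closure, from -1 (fully open) to 1 (shut). A call has 1 to 8 rows; each row is the pose to reach, as a shift and turn from the pose commanded when the call began, along the tool's axes at that moment, turning the shorter way round; what a row does not reach only later rows make up. Full scale, the value 1, is 60 cm for a shift and 180 degrees for a turn. A row lasts 1/10 s, in which the tool goes at most 50 mm and 8.59 degrees, less where a joint would pass 70% of its speed; a pose out of reach is approached as far as the arm can. A call with a number of a shift or a turn outside -1 to 1 is refused whole. A call with a gripper value outside its range is refused whole. The fingers move at their own pace and stop on an object; "force" is the grip in N (left out, the last holds). Time passes only in rows, so rows that repeat a pose let the fingers close. It gives the time, the measured TCP pose, the force, the opening and the grip force at its end, in the units of the state.
- bot.read_state(): the state, without advancing time (a new reading comes with each control period).
- bot.read_camera(name): name is "side" or "top" or "wrist"; returns the picture (400x640x3 uint8, blue, green, red); there is no depth.
- bot.camera_params(name): a dict with "fov_y" (degrees; the focal length in pixels is half the picture's height over the tangent of half this angle, whatever the lens; pixels are square), "cx", "cy" (the principal point, pixels), "rvec" (rotation vector, rad) and "tvec" (3), from world to camera coordinates, as OpenCV has them. Camera axes: x right, y down, z forward; pixel columns grow to the right and rows downward; lengths in m; the calibration is good to about 2 mm. A picture is of the moment at which its call begins: read the wrist's pose just before it. camera_params takes no time and is no camera call; for the wrist camera it gives the pose at the moment of the call.
- bot.finish_job(): hands the job in; it is judged then, once.
The state is a dict: "time": time; "q": joint angles; "joint_vel": joint speeds; "joint_torque": joint torques, N m; "tool_pos": TCP position; "tcp_rot": TCP orientation; "wrist_force": force on the tool from outside, world axes, zero at the start; "torque": the same for the moment, N m; "width": opening from 0.0 (shut) to 1.0 (fully open); "grip_force": force on a finger pad.
Only numpy, scipy, OpenCV 4.12 (cv2) and the standard library are available. Lean on these libraries where they do the work, as an engineer would, in place of code of your own. Each camera call takes 0.05 s, during which the arm holds its last target. There are 200 camera calls.

## Working session

There is one attempt and no reset: what is moved stays moved. The work goes in short steps, Python scripts to look and compute and a tool call to move; the robot and the scene stay as the last step left them, time stands still between calls to the robot, and variables do not carry over. Pictures are saved under pics/ and viewed, at most 10 in all, crops included, and the job is handed in when it is done.

Besides the shell and the picture viewer there is one more tool, called in YAML: its name, and indented under it one key for each argument. play_rows: Moves the arm, as the interface text tells. Its arguments: {"type":"object","properties":{"commands":{"type":"array"},"force":{"type":"number"}},"required":["commands"]}

```bash
mkdir -p pics
python3 - <<'E'
from workcell import bot
import cv2
for n in("top","side"):
    cv2.imwrite(f"pics/{n}0.png",bot.read_camera(n))
    print(n,bot.camera_params(n))
print(bot.read_state())
E
```

```text
top {'fov_y': 52.62936675730883, 'cx': 329.7155815251975, 'cy': 198.75041838687952, 'rvec': array([ 2.15795049, -2.14279135,  0.15544421]), 'tvec': array([0.0110203 , 0.54604106, 0.94429147])}
side {'fov_y': 49.071329465221396, 'cx': 327.0842275906914, 'cy': 206.6384055112205, 'rvec': array([ 0.38684293, -2.59479322,  1.45552654]), 'tvec': array([0.5320946 , 0.11209693, 0.69446958])}
{'time': 0.1, 'q': array([-1.14192687e+00,  2.64724870e-01,  1.60524149e+00, -3.09357009e-05,
        1.27371997e+00, -3.69005742e-02]), 'joint_vel': array([ 0.00141104, -0.00173697, -0.00147775,  0.00065644,  0.0002358 ,
       -0.00024682]), 'joint_torque': array([ 7.96000204e-04, -5.16706860e+01, -3.68589163e+01,  2.84287768e-05,
        6.28209280e-03, -2.03627941e-07]), 'tool_pos': array([ 0.30288262, -0.60254013,  0.25505259]), 'tcp_rot': array([-3.05478826e+00, -7.24575645e-01,  6.85538376e-04]), 'wrist_force': array([-0.38964356, -0.19607229, -0.26624108]), 'torque': array([ 0.07507631,  0.03005179, -0.01613269]), 'grip_force': 0.0, 'width': 0.9999035201694446}
```

View pics/top0.png

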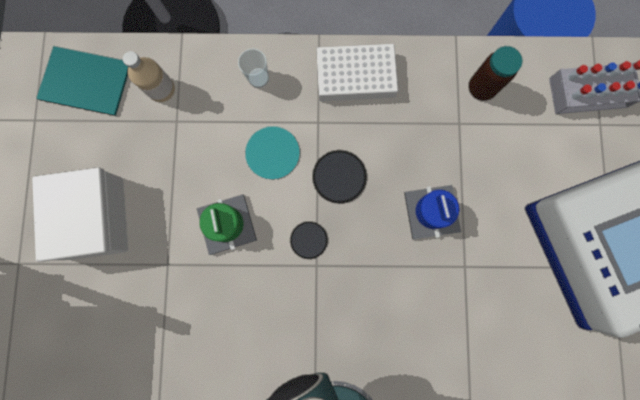

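View pics/side0.png

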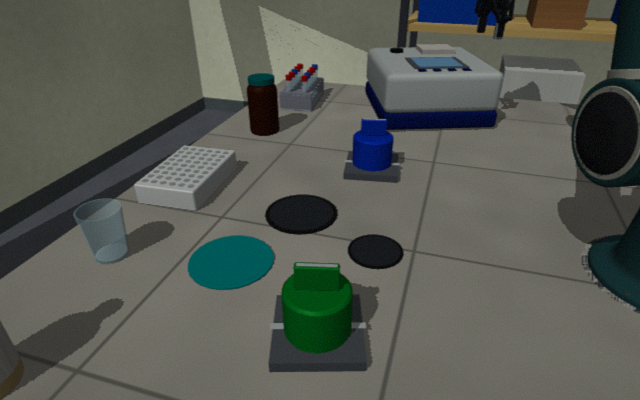

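The top view shows three candidates for the mat:
- Dark disc at (340,176)
- Smaller dark disc at (309,240)
- Turquoise disc at (273,153)

The one meant is the larger dark disc at (340,176). The blue hood is at (438,210) and the green one at (221,222). Next I'll measure these and check an enlarged crop.

```bash
cat > h.py <<'E'
import numpy as np, cv2
def cam(p):
    f=200/np.tan(np.radians(p["fov_y"]/2))
    return np.array([[f,0,p["cx"]],[0,f,p["cy"]],[0,0,1]]),cv2.Rodrigues(p["rvec"])[0],p["tvec"]
def ray(p,uv,z):
    K,R,t=cam(p); d=R.T@np.linalg.inv(K)@np.array([*uv,1.]); c=-R.T@t
    return c+d*(z-c[2])/d[2]
def proj(p,X):
    K,R,t=cam(p); return cv2.projectPoints(np.float64(X).reshape(-1,3),p["rvec"],p["tvec"],K,None)[0].reshape(-1,2)
def blobs(m,amin):
    cs=cv2.findContours(m.astype(np.uint8),cv2.RETR_EXTERNAL,cv2.CHAIN_APPROX_NONE)[0]
    return [c for c in cs if cv2.contourArea(c)>amin]
E
python3 - <<'E'
from h import *
from workcell import bot
P=bot.camera_params("top"); S=bot.camera_params("side")
im=cv2.imread("pics/top0.png"); si=cv2.imread("pics/side0.png")
hsv=cv2.cvtColor(im,cv2.COLOR_BGR2HSV)
dark=(im.max(2)<70)
for c in blobs(dark[120:280,270:400],200):
    c=c+[270,120]
    w=np.array([ray(P,q[0],.004)[:2] for q in c],np.float32)
    (x,y),(a,b),_=cv2.fitEllipse(w); print("dark",c.mean((0,1)),"centre",x,y,"diam",a,b)
# white fin line & dock marks in blue area
x0,y0,x1,y1=395,175,475,250
hc=hsv[y0:y1,x0:x1]
wm=(hc[...,2]>175)&(hc[...,1]<90)
for c in blobs(wm,1):
    r=cv2.minAreaRect(c+[x0,y0]); print("white",r)
    b=cv2.boxPoints(r); 
    for z in(.016,.12): print(z,[ray(P,q,z)[:2].round(4) for q in b])
bl=blobs((hc[...,0]>105)&(hc[...,0]<130)&(hc[...,1]>180),100)
for c in bl: print("blue",cv2.minEnclosingCircle(c+[x0,y0]),ray(P,cv2.minEnclosingCircle(c+[x0,y0])[0],.084))
a=cv2.resize(im[130:270,190:480],None,fx=2.75,fy=2.75,interpolation=cv2.INTER_CUBIC)
cv2.imwrite("pics/crop.png",a)
E
```

```text
dark [308.58823529 239.92156863] centre 0.4477725625038147 0.06613744050264359 diam 0.08766542375087738 0.08848748356103897
dark [339.15540541 176.47297297] centre 0.6087530851364136 -0.009234840981662273 diam 0.13215777277946472 0.13355761766433716
white ((473.5, 241.0), (2.0, 1.0), 90.0)
0.016 [array([ 0.4495, -0.3375]), array([ 0.4495, -0.34  ]), array([ 0.4446, -0.3398]), array([ 0.4446, -0.3373])]
0.12 [array([ 0.4452, -0.3004]), array([ 0.4452, -0.3026]), array([ 0.4408, -0.3024]), array([ 0.4408, -0.3002])]
white ((436.5, 233.5), (3.0, 5.0), 0.0)
0.016 [array([ 0.4586, -0.2445]), array([ 0.4709, -0.2448]), array([ 0.4709, -0.2522]), array([ 0.4587, -0.2518])]
0.12 [array([ 0.4534, -0.217 ]), array([ 0.4643, -0.2174]), array([ 0.4644, -0.224 ]), array([ 0.4534, -0.2236])]
white ((444.90667724609375, 206.02493286132812), (20.870676040649414, 2.5122108459472656), 75.0685806274414)
0.016 [array([ 0.5574, -0.2624]), array([ 0.5591, -0.2685]), array([ 0.5087, -0.2802]), array([ 0.5071, -0.2741])]
0.12 [array([ 0.5418, -0.2331]), array([ 0.5433, -0.2385]), array([ 0.4982, -0.249 ]), array([ 0.4968, -0.2436])]
white ((428.0, 188.0), (6.0, 4.0), 90.0)
0.016 [array([ 0.5856, -0.2257]), array([ 0.5857, -0.2357]), array([ 0.5705, -0.2353]), array([ 0.5704, -0.2253])]
0.12 [array([ 0.5671, -0.2002]), array([ 0.5672, -0.2092]), array([ 0.5535, -0.2088]), array([ 0.5535, -0.1999])]
blue ((437.2796936035156, 209.7418975830078), 20.72201156616211) [ 0.51568806 -0.23359567  0.084     ]
```

View pics/crop.png

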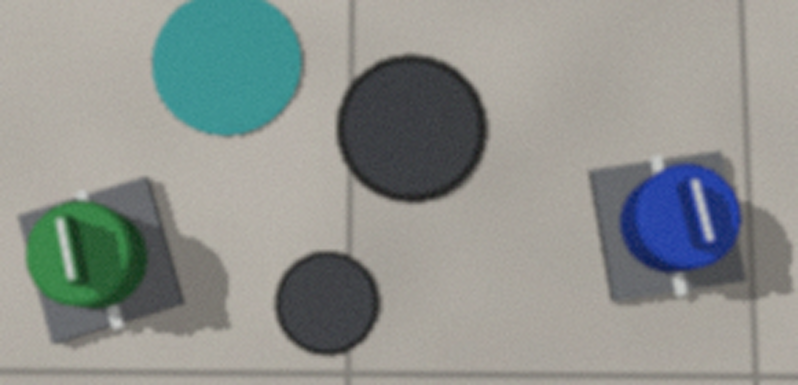

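The crop confirms the larger dark disc as the mat: about 137 mm wide, at (0.609, -0.009). The smaller one is about 88 mm. The blue hood's fin is near (0.520, -0.240) at about 13° and the dock marks are at about 9°. I'll fly above the hood at the current height first.

```bash
cat >> h.py <<'E'
def delta(s,pos,yaw):
    "tool-frame row numbers to go from state s to pos with tool down and tool x at yaw (deg)"
    from scipy.spatial.transform import Rotation as Ro
    R=Ro.from_rotvec(s["tcp_rot"]); c,n=np.cos(np.radians(yaw)),np.sin(np.radians(yaw))
    T=Ro.from_matrix(np.array([[c,n,0],[n,-c,0],[0,0,-1]]))
    sh=R.inv().apply(np.array(pos)-s["tool_pos"])
    return (sh/.6).round(4),((R.inv()*T).as_rotvec()/np.pi).round(4)
E
python3 - <<'E'
from h import *
from workcell import bot
print(delta(bot.read_state(),[.52,-.24,.255],13))
E
```

```text
(array([ 0.5947, -0.3773,  0.0009]), array([-0.0007,  0.0001,  0.076 ]))
```

play_rows:
  commands:
    - [[0.595, -0.377, 0, 0, 0, 0.076, -0.4], [0.595, -0.377, 0, 0, 0, 0.076, -0.4], [0.595, -0.377, 0, 0, 0, 0.076, -0.4], [0.595, -0.377, 0, 0, 0, 0.076, -0.4], [0.595, -0.377, 0, 0, 0, 0.076, -0.4], [0.595, -0.377, 0, 0, 0, 0.076, -0.4], [0.595, -0.377, 0, 0, 0, 0.076, -0.4], [0.595, -0.377, 0, 0, 0, 0.076, -0.4]]
  force: 40

```text
time: 0.9
tool_pos: [0.5093, -0.258, 0.2559]
tcp_rot: [-3.121, -0.356, 0.001]
wrist_force: [1.4, -0.4, 0.5]
width: 0.7
grip_force: 0.0
```

Run:
```python
from h import *
from workcell import bot
P=bot.camera_params("wrist");cv2.imwrite("pics/w1.png",bot.read_camera("wrist"))
np.save("w1.npy",P,allow_pickle=True)
s=bot.read_state(); print(s["tool_pos"],s["q"],s["width"],delta(s,[.52,-.24,.255],13))
print(P)
```

```text
[ 0.51281709 -0.25146325  0.25590191] [-0.50319275  0.06889236  1.83039616  0.0068721   1.24294534  0.83478431] 0.6975375762492542 (array([ 0.016 , -0.0159,  0.0016]), array([-0.0017, -0.0012,  0.0012]))
{'fov_y': 64.29263553343995, 'cx': 319.5021335649061, 'cy': 197.4401800582132, 'rvec': array([-2.2684693 ,  1.8048297 ,  0.26789294]), 'tvec': array([-0.36596483,  0.38112298,  0.5064097 ])}
```

View pics/w1.png

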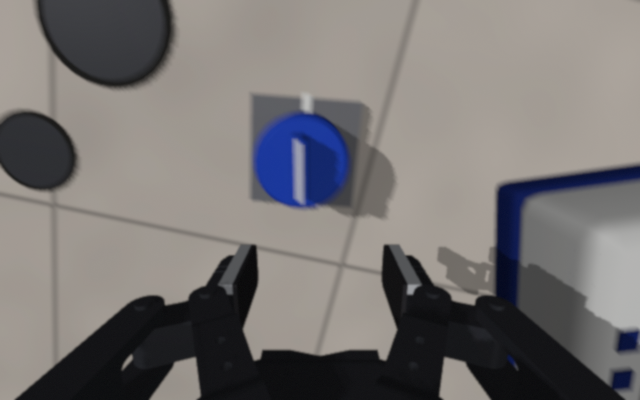

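The wrist view shows the blue hood at (302,160), with its fin line from (298,137) to (300,206). The arm was still settling, so I'll measure from a fresh frame at rest.

Run:
```python
from h import *
from workcell import bot
bot.read_camera("wrist")
P=bot.camera_params("wrist");im=bot.read_camera("wrist");s=bot.read_state()
cv2.imwrite("pics/w2.png",im)
hsv=cv2.cvtColor(im,cv2.COLOR_BGR2HSV)[80:230,230:390]
for c in blobs((hsv[...,2]>150)&(hsv[...,1]<90),20):
    r=cv2.minAreaRect(c+[230,80]); 
    if max(r[1])>100: continue
    z=.12 if max(r[1])>45 else .016
    print(r,z,ray(P,r[0],z)[:2])
    b=cv2.boxPoints(r); b=b[np.argsort(b[:,1])]; A,B=ray(P,(b[0]+b[1])/2,z),ray(P,(b[2]+b[3])/2,z)
    print("ends",A,B,np.linalg.norm(A-B),np.degrees(np.arctan2(*(A-B)[1::-1])))
bl=max(blobs((hsv[...,0]>105)&(hsv[...,0]<130)&(hsv[...,1]>180),100),key=cv2.contourArea)
print("blue",cv2.minEnclosingCircle(bl+[230,80]))
print(s["tool_pos"])
print(delta(s,[.52,-.24,.255],13))
```

```text
((375.0, 224.5), (28.0, 9.0), 0.0) 0.016 [ 0.45959651 -0.33524969]
ends [ 0.46516185 -0.33362867  0.016     ] [ 0.4539822  -0.33688497  0.016     ] 0.011644226318995865 16.239279200920848
((306.0, 178.0), (60.0, 6.0), 90.0) 0.12 [ 0.52147138 -0.24068089]
ends [ 0.5453762  -0.23531492  0.12      ] [ 0.49619172 -0.24635549  0.12      ] 0.05040840670817614 12.6516204291387
((386.0, 145.5), (27.0, 6.0), 90.0) 0.016 [ 0.55356487 -0.32068048]
ends [ 0.5678148  -0.31637557  0.016     ] [ 0.53896287 -0.32509174  0.016     ] 0.030139761493841365 16.809575099569653
blue ((308.5, 165.29762268066406), 47.26234436035156)
[ 0.50992435 -0.2571956   0.25582365]
(array([ 0.0229, -0.024 ,  0.0014]), array([-0.0002,  0.0001,  0.0017]))
```

play_rows:
  commands:
    - [[0.023, -0.023, 0, 0, 0, 0.002, -0.4], [0.023, -0.023, 0, 0, 0, 0.002, -0.4], [0.023, -0.023, 0.08, 0, 0, 0.002, -0.4], [0.023, -0.023, 0.15, 0, 0, 0.002, -0.4], [0.023, -0.023, 0.2, 0, 0, 0.002, -0.4], [0.023, -0.023, 0.2, 0, 0, 0.002, -0.4], [0.023, -0.023, 0.2, 0, 0, 0.002, -0.4]]

```text
time: 1.75
tool_pos: [0.5184, -0.2446, 0.1361]
tcp_rot: [-3.122, -0.344, 0.002]
wrist_force: [0.7, 0.5, -0.2]
width: 0.7
grip_force: 0.0
```

Run:
```python
from h import *
from workcell import bot
cv2.imwrite("pics/s3.png",bot.read_camera("side")[90:210,280:480].repeat(4,0).repeat(4,1))
s=bot.read_state();print(s["tool_pos"],s["width"],s["wrist_force"],delta(s,[.521,-.241,.116],12.7))
```

```text
[ 0.5197329  -0.2450132   0.13776527] 0.7027967032416541 [ 0.17079521 -0.48355795  1.0280364 ] (array([ 0.0035, -0.0061,  0.0363]), array([ 0.0005, -0.0004, -0.0006]))
```

View pics/s3.png

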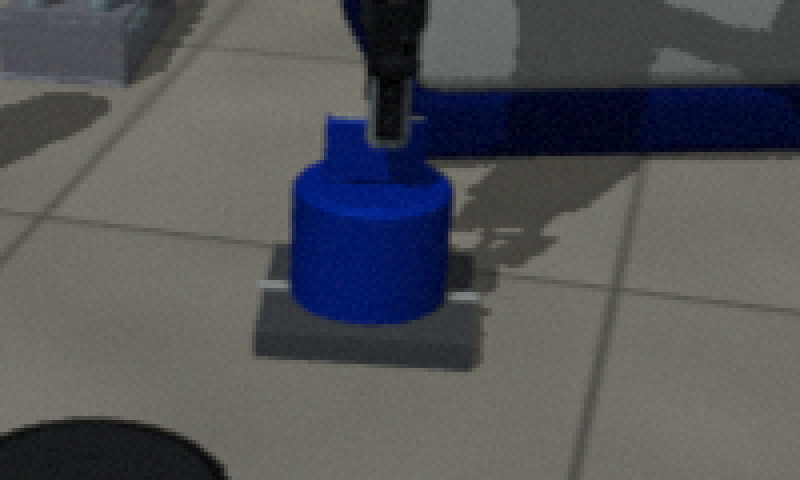

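The side view shows the near finger straddling the fin at (390,130) in the crop, well centred. I'll go down the last 20 mm and close.

play_rows:
  commands:
    - [[0.003, -0.005, 0.034, 0, 0, 0, -0.4], [0.003, -0.005, 0.034, 0, 0, 0, -0.4], [0.003, -0.005, 0.034, 0, 0, 0, 1], [0.003, -0.005, 0.034, 0, 0, 0, 1], [0.003, -0.005, 0.034, 0, 0, 0, 1], [0.003, -0.005, 0.034, 0, 0, 0, 1], [0.003, -0.005, 0.034, 0, 0, 0, 1], [0.003, -0.005, 0.034, 0, 0, 0, 1]]
  force: 40

```text
time: 2.6
tool_pos: [0.5212, -0.2406, 0.1173]
tcp_rot: [3.121, 0.346, 0.003]
wrist_force: [-1.8, 0.0, 6.4]
width: 0.136
grip_force: 40.0
```

play_rows:
  commands:
    - [[0, 0, 0, 0, 0, 0, 1], [0, 0, 0, 0, 0, 0, 1], [0, 0, 0, 0, 0, 0, 1]]

```text
time: 2.9
tool_pos: [0.5212, -0.2406, 0.1173]
tcp_rot: [3.121, 0.346, 0.003]
wrist_force: [-1.0, 0.3, 7.0]
width: 0.132
grip_force: 40.0
```

Run:
```python
from h import *
from workcell import bot
s=bot.read_state();print(s["tool_pos"],s["q"],s["width"],s["grip_force"],s["wrist_force"],s["torque"],delta(s,[.521,-.241,.116],12.7))
```

```text
[ 0.52119516 -0.24059964  0.11732397] [-4.75868385e-01  1.99409351e-01  1.95598036e+00 -1.07412501e-05
  9.84081604e-01  8.74136132e-01] 0.13165438778992297 40.02233147621155 [-1.01823642  0.26237389  6.96005281] [0.0412464  0.09700904 0.05162893] (array([-0.0005,  0.0006,  0.0022]), array([ 0.0004, -0.0005, -0.0003]))
```

play_rows:
  commands:
    - [[0, 0, 0, 0, 0, -0.04, 1], [0, 0, 0, 0, 0, -0.08, 1], [0, 0, 0, 0, 0, -0.12, 1], [0, 0, 0, 0, 0, -0.16, 1], [0, 0, 0, 0, 0, -0.2, 1], [0, 0, 0, 0, 0, -0.245, 1], [0, 0, 0, 0, 0, -0.245, 1]]

```text
time: 3.6
tool_pos: [0.5214, -0.2407, 0.1173]
tcp_rot: [2.76, 1.496, 0.002]
wrist_force: [-0.7, 0.3, 6.2]
width: 0.133
grip_force: 40.0
```

play_rows:
  commands:
    - [[0, 0, 0, 0, 0, -0.04, 1], [0, 0, 0, 0, 0, -0.08, 1], [0, 0, 0, 0, 0, -0.12, 1], [0, 0, 0, 0, 0, -0.16, 1], [0, 0, 0, 0, 0, -0.2, 1], [0, 0, 0, 0, 0, -0.245, 1], [0, 0, 0, 0, 0, -0.245, 1], [0, 0, 0, 0, 0, -0.245, 1]]

```text
time: 4.4
tool_pos: [0.5214, -0.2406, 0.1173]
tcp_rot: [1.999, 2.42, 0.001]
wrist_force: [-0.9, 0.8, 5.2]
width: 0.129
grip_force: 40.1
```

Run:
```python
from h import *
from workcell import bot
im=bot.read_camera("side");cv2.imwrite("pics/s4.png",im[90:210,280:480].repeat(4,0).repeat(4,1))
s=bot.read_state();print(s["tool_pos"],s["q"],s["width"],s["grip_force"],s["wrist_force"],s["torque"],delta(s,[.521,-.241,.117],100.7))
```

```text
[ 0.52143041 -0.24063723  0.11731883] [-4.75771565e-01  1.99574756e-01  1.95579095e+00  5.92689470e-05
  9.83677292e-01 -6.65636961e-01] 0.13813203689135686 40.083351731300354 [ 0.08858491 -0.39808254  4.84098901] [0.21223821 0.04963261 0.21762964] (array([-0.0005, -0.0008,  0.0005]), array([0.0006, 0.0005, 0.001 ]))
```

View pics/s4.png

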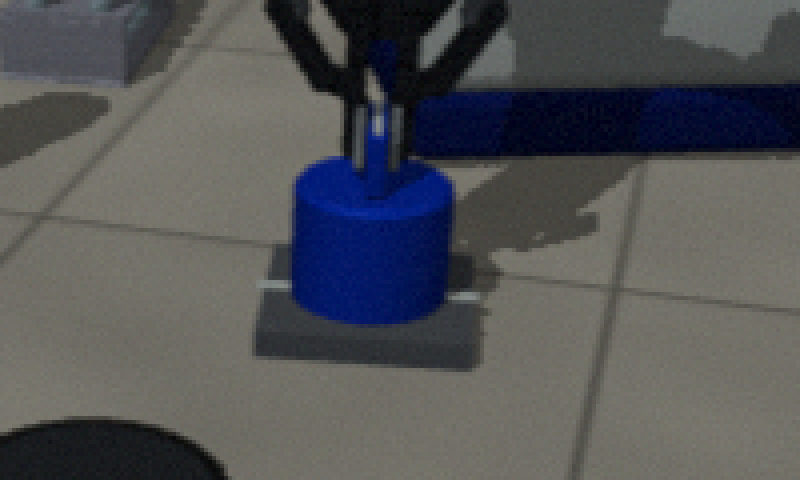

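The fin now stands across the carrier, turned 88°, and the hood is still seated. I'll lift 8 mm first and check the wrist force to see whether the carrier is coming along.

play_rows:
  commands:
    - [[0, 0, -0.004, 0, 0, 0, 1], [0, 0, -0.008, 0, 0, 0, 1], [0, 0, -0.013, 0, 0, 0, 1], [0, 0, -0.013, 0, 0, 0, 1], [0, 0, -0.013, 0, 0, 0, 1], [0, 0, -0.013, 0, 0, 0, 1]]
  force: 50

```text
time: 5.05
tool_pos: [0.5201, -0.2401, 0.1234]
tcp_rot: [-2.001, -2.421, 0.0]
wrist_force: [0.1, -0.3, -2.0]
width: 0.127
grip_force: 48.6
```

Run:
```python
from h import *
from workcell import bot
f=[]
for _ in range(4): bot.read_camera("side"); f.append(bot.read_state()["wrist_force"])
print(np.mean(f,0),np.std(f,0),bot.read_state()["tool_pos"])
```

```text
[-0.00374431  0.44077171 -2.30155156] [0.42444423 0.33651755 0.48483397] [ 0.52023807 -0.24013143  0.12352582]
```

The force is about 2.3 N at 6 mm up, which is the hood alone, so it is free. I'll lift 105 mm more.

play_rows:
  commands:
    - [[0, 0, -0.02, 0, 0, 0, 1], [0, 0, -0.045, 0, 0, 0, 1], [0, 0, -0.07, 0, 0, 0, 1], [0, 0, -0.095, 0, 0, 0, 1], [0, 0, -0.12, 0, 0, 0, 1], [0, 0, -0.15, 0, 0, 0, 1], [0, 0, -0.175, 0, 0, 0, 1], [0, 0, -0.175, 0, 0, 0, 1]]

```text
time: 6.05
tool_pos: [0.5221, -0.2411, 0.2325]
tcp_rot: [1.998, 2.417, 0.002]
wrist_force: [0.9, -0.4, -1.8]
width: 0.13
grip_force: 48.9
```

Run:
```python
from h import *
from workcell import bot
im=bot.read_camera("side");cv2.imwrite("pics/s5.png",im[50:290,240:480].repeat(2,0).repeat(2,1))
s=bot.read_state();print(s["tool_pos"],s["q"],s["width"],s["grip_force"],s["wrist_force"],delta(s,[.609,-.009,s["tool_pos"][2]],100.7))
```

```text
[ 0.52130798 -0.24068199  0.23072437] [-4.75899219e-01  8.98792634e-02  1.85520470e+00 -2.24091535e-05
  1.19278710e+00 -6.65258996e-01] 0.13246882020632927 48.91867518424988 [-0.10568784 -0.09155186 -2.56978841] (array([ 3.517e-01,  2.162e-01, -2.000e-04]), array([0.0009, 0.0007, 0.0008]))
```

View pics/s5.png

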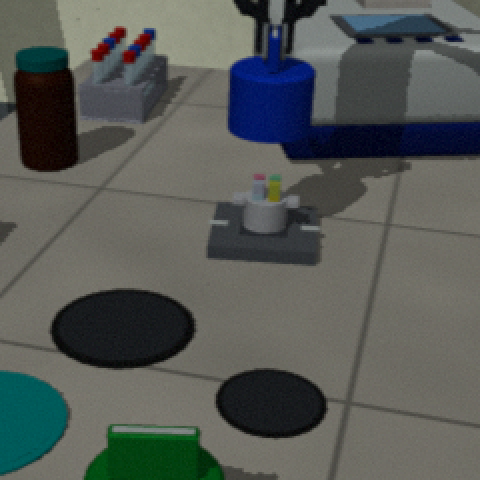

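The carrier stayed in its dock at (265,215) in the crop, and the hood is clear above it. I'll carry the hood over to the mat.

play_rows:
  commands:
    - [[0.03, 0.018, 0, 0, 0, 0, 1], [0.08, 0.049, 0, 0, 0, 0, 1], [0.14, 0.086, 0, 0, 0, 0, 1], [0.2, 0.123, 0, 0, 0, 0, 1], [0.26, 0.16, 0, 0, 0, 0, 1], [0.31, 0.19, 0, 0, 0, 0, 1], [0.34, 0.209, 0, 0, 0, 0, 1], [0.352, 0.216, 0, 0, 0, 0, 1]]

```text
time: 6.9
tool_pos: [0.6077, -0.0061, 0.2272]
tcp_rot: [-1.997, -2.422, 0.001]
wrist_force: [0.1, 0.3, -2.1]
width: 0.132
grip_force: 48.9
```

play_rows:
  commands:
    - [[0, 0, 0, 0, 0, 0, 1], [0, 0, 0, 0, 0, 0, 1], [0, 0, 0, 0, 0, 0, 1]]

```text
time: 7.2
tool_pos: [0.6074, -0.0096, 0.2284]
tcp_rot: [-2.003, -2.42, 0.001]
wrist_force: [0.5, -0.5, -3.7]
width: 0.128
grip_force: 48.9
```

Run:
```python
from h import *
from workcell import bot
im=bot.read_camera("top");cv2.imwrite("pics/t6.png",im)
s=bot.read_state();print(s["tool_pos"],s["width"],s["grip_force"],s["wrist_force"],delta(s,[.609,-.009,.112],100.7))
```

```text
[ 0.60746381 -0.00966277  0.22854682] 0.13159862025168045 48.946298360824585 [ 0.47850796  0.04764467 -2.26840995] (array([0.0007, 0.0028, 0.1942]), array([-0.0001,  0.0001,  0.0003]))
```

play_rows:
  commands:
    - [[0, 0.003, 0.03, 0, 0, 0, 1], [0, 0.003, 0.07, 0, 0, 0, 1], [0, 0.003, 0.11, 0, 0, 0, 1], [0, 0.003, 0.15, 0, 0, 0, 1], [0, 0.003, 0.175, 0, 0, 0, 1], [0, 0.003, 0.188, 0, 0, 0, 1], [0, 0.003, 0.19, 0, 0, 0, 1], [0, 0.003, 0.19, 0, 0, 0, 1]]

```text
time: 8.05
tool_pos: [0.6103, -0.0083, 0.1155]
tcp_rot: [2.001, 2.42, 0.001]
wrist_force: [-0.1, 0.7, -1.9]
width: 0.129
grip_force: 48.9
```

play_rows:
  commands:
    - [[0, 0, 0.003, 0, 0, 0, 1], [0, 0, 0.006, 0, 0, 0, 1], [0, 0, 0.009, 0, 0, 0, 1], [0, 0, 0.012, 0, 0, 0, 1], [0, 0, 0.012, 0, 0, 0, 1], [0, 0, 0.012, 0, 0, 0, 1]]

```text
time: 8.65
tool_pos: [0.6095, -0.008, 0.1074]
tcp_rot: [-2.001, -2.421, 0.0]
wrist_force: [0.0, -1.2, -1.8]
width: 0.13
grip_force: 48.9
```

play_rows:
  commands:
    - [[0, 0, 0.0015, 0, 0, 0, 1], [0, 0, 0.003, 0, 0, 0, 1], [0, 0, 0.0045, 0, 0, 0, 1], [0, 0, 0.0045, 0, 0, 0, 1], [0, 0, 0.0045, 0, 0, 0, 1]]

```text
time: 9.15
tool_pos: [0.6097, -0.0081, 0.1054]
tcp_rot: [2.001, 2.421, 0.0]
wrist_force: [-2.9, -0.5, 3.6]
width: 0.132
grip_force: 49.8
```

Run:
```python
from h import *
from workcell import bot
im=bot.read_camera("side");cv2.imwrite("pics/s7.png",im[100:300,200:400].repeat(3,0).repeat(3,1))
s=bot.read_state();print(s["tool_pos"],s["width"],s["grip_force"],s["wrist_force"])
```

```text
[ 0.60975206 -0.00810958  0.10538841] 0.13135309723216304 49.843711853027344 [-2.55001758 -0.44427309  4.9308228 ]
```

View pics/s7.png

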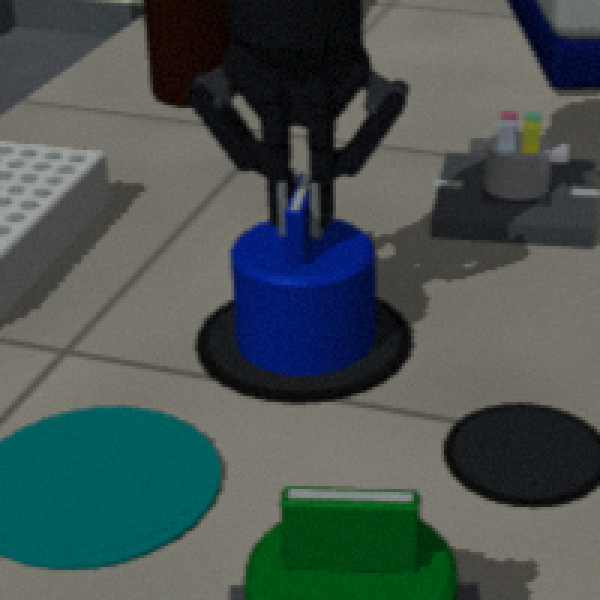

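The hood stands centred on the mat with contact force up to about 5 N, and the carrier is seated. I'll open partway and then rise.

play_rows:
  commands:
    - [[0, 0, 0, 0, 0, 0, -0.4], [0, 0, 0, 0, 0, 0, -0.4], [0, 0, 0, 0, 0, 0, -0.4], [0, 0, 0, 0, 0, 0, -0.4], [0, 0, 0, 0, 0, 0, -0.4], [0, 0, 0, 0, 0, 0, -0.4]]

```text
time: 9.8
tool_pos: [0.6097, -0.008, 0.1047]
tcp_rot: [-2.002, -2.421, -0.0]
wrist_force: [-0.0, -1.0, 0.3]
width: 0.697
grip_force: 0.0
```

play_rows:
  commands:
    - [[0, 0, -0.03, 0, 0, 0, -0.4], [0, 0, -0.08, 0, 0, 0, -0.4], [0, 0, -0.14, 0, 0, 0, -0.4], [0, 0, -0.2, 0, 0, 0, -0.4], [0, 0, -0.25, 0, 0, 0, -0.4], [0, 0, -0.25, 0, 0, 0, -0.4], [0, 0, -0.25, 0, 0, 0, -0.4], [0, 0, -0.25, 0, 0, 0, -0.4]]

```text
time: 10.6
tool_pos: [0.6087, -0.008, 0.2531]
tcp_rot: [-2.0, -2.42, 0.002]
wrist_force: [-0.3, -0.4, 0.5]
width: 0.697
grip_force: 0.0
```

Run:
```python
from h import *
from workcell import bot
im=bot.read_camera("side");cv2.imwrite("pics/s8.png",im)
s=bot.read_state();print(s["time"],s["tool_pos"],s["width"],s["grip_force"],s["wrist_force"])
```

```text
10.65 [ 0.60846791 -0.00797205  0.25264567] 0.6989785361069041 0.0 [0.42087094 0.7529596  0.20102674]
```

View pics/s8.png

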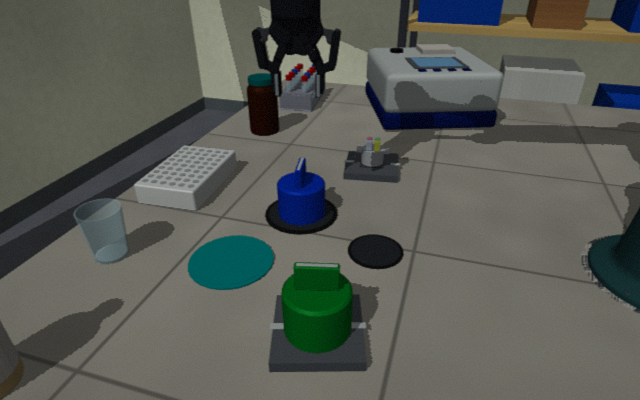

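The hood stands upright on the mat at (301,200). The carrier is in its dock at (373,155), the green hood is untouched and the gripper is clear.

```bash
python3 -c "
from workcell import bot
print(bot.finish_job())"
```

```text
the job is handed in; nothing more can be done
None
```

The job is handed in: the last picture shows the blue hood upright on the larger dark mat, its carrier still in the dock and the green hood where it was; the hand-in returned no verdict.

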